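# Clamp the bolt jar and unscrew its lid

### The job

Brace the glass jar of spare bolts by pressing the sprung lever of its clamp down until it latches and stays down by itself. Then unscrew the jar's tight lid anticlockwise, stop turning as soon as the thread lets go, and lift the lid straight up. Finish still holding the lid level in the gripper, centred one to three centimetres above the jar's open mouth and not turned any further, with the jar still clamped upright and nothing else pushed aside.

Things in the scene. Friction and masses are not known exactly. Their poses are not given: they have to be found in the camera images.
- stand: Jar clamp fixed to the shelf: plywood plate 130 x 215 x 10 mm thick with two slanted aluminium plates forming a V (top 55 mm above the shelf) on the -y side of the jar, and rubber pad, hinge posts (top 62 mm) and lever on its +y side. Origin: underside of the plate, on the axis of the clamped jar; z up.
- lever (a joint): Clamp lever angle, rad: 0 = up, sloping 52 degrees up and outwards to the stand's +y; grows as its outer end is pressed down; 0.95 = level, its stop. Let go before about 0.75 it springs back; beyond, it snaps to 0.95 and stays (latched). Takes up to about 10 N, e.g. straight down with closed fingertips 155 mm from the stand's origin along its +y.
- lever_paddle (a point): Middle of the upper face of the paddle (30 mm wide, 34 long, 10 thick) at the lever's outer end, 106 mm from the hinge axis. Up: about 157 mm from the jar's axis, 138 mm above the shelf; latched: 201 mm and 52 mm.
- lever_hinge (a point): Middle of the lever's hinge axis: 95 mm from the stand's origin along its +y, 52 mm above the shelf; the axis is parallel to the stand's x.
- jar_seat (a point): Top of the base plate, 10 mm above the shelf, where the clamped jar's underside is centred. Before clamping the jar stands loose up to 5 mm to its +y side; latching the lever pushes it into the V and grips it with about 20 N.
- jar: Loose glass jar with bolts in it, 72 mm in diameter, 0.35 kg, standing on the stand's plate. Origin: centre of its underside; z up. Shoulder slopes from 60 to 70 mm above the origin, then a neck 41 mm in diameter. Its yaw is arbitrary: its x axis points to one of the two gaps (180 degrees apart) of its two-start right-hand thread.
- jar_mouth (a point): Centre of the jar's rim, 90 mm above the jar's origin. A black sprung seal ring in the mouth stands 2 mm above the rim under the lid, 7.5 mm when the lid is off.
- lid: Steel screw lid with a fluted rim, 62 mm in diameter, 21 mm high, 40 g. Origin: centre of its lower edge, 74 mm above the jar's origin when screwed on; z up. Two lugs inside lie along its x and -x. Screwed on, its x axis is 0.65 to 1.2 rad anticlockwise (from above) of the jar's x; it is tight: turning takes about 0.4 N m. Let go part way, it stays as turned.
- lid_top (a point): Centre of the lid's top. The lid lets go when its x axis is about 2.85 rad anticlockwise of the jar's x (1.65 to 2.2 rad of turning, usually two grasps), having risen 2.5 mm; it then springs up 2 mm more and lifts straight off. At about 3.3 rad it meets a stop. Grip the rim with about 45 N, fingertips level with its lower edge (the shoulder is 4 mm below).
- tin: Bystander: steel tin with screw lid, 84 mm in diameter, 100 mm high. Origin: centre of its underside.
- tyre_lever_a: Bystander: orange tyre lever lying flat, 133 mm long along its x, 17 mm wide. Origin: centre of its underside.
- tyre_lever_b: Bystander: the second orange tyre lever, alike. Origin: centre of its underside.
- pump: Bystander: grey aluminium mini pump lying down, 240 mm long along its x, 22 mm thick. Origin: centre of its underside.
- lockring_tool: Bystander: black lockring tool, 35 mm in diameter, 34 mm high. Origin: centre of its underside.
- oil_bottle: Bystander: white oil bottle, 48 mm in diameter, 120 mm high. Origin: centre of its underside.
- patch_box: Bystander: aluminium box 75 x 45 x 22 mm. Origin: centre of its underside.
Mind the look-alikes: they are no part of the job. What is shaped like the jar but red is not meant.

How it is judged:
On the way, in this order (a step that is already met when the one before it is completed fails the run):
1. the lever stays latched by itself, untouched, with the jar gripped and the lid still screwed on (value of joint lever above 0.85 rad and contact force between the fingers and stand below 0.3 N and contact force between stand and jar above 20 N and z of lid in the frame of jar below 0.0795 m), for 0.2 s.
2. the lid has been unscrewed and comes up out of the thread, the jar still clamped (value of joint lever above 0.85 rad and z of lid in the frame of jar between 0.0815 and 0.15 m and angle between the x axis of lid and the x axis of jar, either way round below 0.6 rad and horizontal distance between lid and jar below 0.02 m), for 0.1 s.
At the end, for the whole second after the job is handed in: Lever latched (above 0.85 rad), jar gripped upright; the fingers alone hold the lid still, level within 0.2 rad, its lower edge 7.5 to 40 mm above the jar's rim, within 20 mm of the jar's axis, its x axis within 0.6 rad of the jar's (not turned on after letting go) (value of joint lever above 0.85 rad and contact force between stand and jar above 20 N and angle between jar's own z axis and vertical below 0.1 rad and contact force between the fingers and lid above 1 N and contact force between lid and jar below 0.05 N and z of lid in the frame of jar between 0.0975 and 0.13 m and horizontal distance between lid and jar below 0.02 m and angle between lid's own z axis and vertical below 0.2 rad and angle between the x axis of lid and the x axis of jar, either way round below 0.6 rad and linear speed of lid below 0.03 m/s); the arm keeps its last pose, push and grip.
It fails at once if a bystander is moved more than 30 mm (distance of any of tin, tyre_lever_a, tyre_lever_b, pump, lockring_tool, oil_bottle, patch_box from where it was at the start of the episode above 0.03 m).
It fails at once if the jar is tipped, or pulled more than 20 mm from its place (angle between jar's own z axis and vertical above 0.2 rad or distance of jar from where it was at the start of the episode above 0.02 m).
It also fails if it takes over 67 s, if anything falls off the work surface, if the arm or the gripper's body presses on something with over 40 N, if the wrist force passes 120 N, or if a joint passes its speed limit or range.

### The arm

A 7-joint arm with a two-finger parallel gripper is mounted at the origin on the work surface. World frame = base frame: x ahead of the robot, y to its left, z up, the work surface at z = 0. Lengths are in m, angles in rad, forces in N, time in s.
With the tool pointing down it reaches from about 0.35 to 0.9 m from the base axis. Payload 8.1 kg.
Tool frame: the origin (TCP) lies at the very end of the fingers, on their centre line; the grasp point (between the pads) lies 19 mm behind it (arm.grasp_offset is the distance from the TCP to the grasp point, in m); z points along the fingers, y is the direction in which the jaws open and shut (so a half turn about z gives the same grasp; the last joint's range is limited). The gripper opens to 92 mm and grips with 3 to 60 N. Pads are 19 mm wide; open, the fingers measure 130 mm over their backs; the gripper's body (75 mm by 190 mm) begins 47 mm behind the grasp point.
Start: joints at [1.002, 0.434, 0.025, 1.573, -0.012, 1.134, -0.075], TCP at [0.281, -0.558, 0.227] pointing down, gripper open.
Joint ranges: [-2.62, 2.62], [-0.44, 2.09], [-1.27, 1.32], [0.08, 2.57], [-1.32, 4.46], [0.12, 2], [-2.74, 2.74]. Speed limits (rad/s): [2.22, 2.22, 3.01, 3.01, 3.14, 3.14, 3.14].

### API

Orientations are given as a rotation vector (axis times angle).
In Python, from cell import arm, eyes, workorder gives the robot as it stands.
- The arm moves only by the shell command python3 -m inch 'ROWS' [FORCE]. ROWS is JSON, a list that holds one entry, the list of rows, each a list of 5 numbers: the closure, from 0 (fully open) to 1 (shut), then the shift along the tool's x, y, z in mm, then the turn about the tool's z in degrees. A call has 1 to 12 rows; each row shifts and turns the pose as measured when the row begins, along the tool's axes as they then stand; what a row does not reach is not made up. A row lasts 1/10 s, in which the tool goes at most 50 mm and 8.59 degrees, less where a joint would pass 70% of its speed; a pose out of reach is approached as far as the arm can. A call with a gripper value outside its range is refused whole. The fingers move at their own pace and stop on an object; FORCE is the grip in N (left out, the last holds). Time passes only in rows, so rows that do not move let the fingers close. It gives the time, the measured TCP pose, the force and the opening at its end, in the units of the state.
- arm.observe(): the state, without advancing time (a new reading comes with each control period).
- eyes.get_image(name): name is "side" or "top" or "wrist"; returns a dict with "frame" (420x560x3 uint8, blue, green, red), "intrinsics" (3x3 intrinsics, pixels), "rvec" (rotation vector, rad) and "tvec" (3), from world to camera coordinates, as OpenCV has them; the wrist camera has in their place "T_tool_cam" (4x4, takes a point from camera to tool coordinates, whose origin is the TCP and whose axes are the flange's). Camera axes: x right, y down, z forward; pixel columns grow to the right and rows downward; lengths in m; the calibration is good to about 2 mm. A picture is of the moment at which its call begins: read the wrist's pose just before it. There is no depth.
- workorder.sign_off(): hands the job in, once; it reports no verdict.
The state is a dict: "clock": time; "joints": joint angles; "dq": joint speeds; "joint_efforts": joint torques, N m; "position": TCP position; "ee_rot": TCP orientation; "force": force on the tool from outside, world axes, zero at the start; "ft_torque": the same for the moment, N m; "width": opening from 0.0 (shut) to 1.0 (fully open).
Only numpy, scipy, OpenCV 4.12 (cv2) and the standard library are available. Lean on these libraries where they do the work, as an engineer would, in place of code of your own. Each camera call takes 0.05 s, during which the arm holds its last target.

## Working session

There is one attempt and no reset: what is moved stays moved. The work goes in short steps, Python scripts to look and compute and a shell command to move; the robot and the scene stay as the last step left them, time stands still between calls to the robot, and variables do not carry over. Pictures are saved under pics/ and viewed, and the job is handed in when it is done.

```bash
ls; mkdir -p pics; cat > h.py <<'E'
import numpy as np,cv2
from cell import arm,eyes,workorder
def snap(n,f):
    s=arm.observe(); d=eyes.get_image(n); cv2.imwrite('pics/'+f,d['frame'])
    K=np.array(d['intrinsics'],float)
    if n=='wrist':
        R=cv2.Rodrigues(np.array(s['ee_rot'],float))[0]; T=np.eye(4);T[:3,:3]=R;T[:3,3]=s['position']
        W=T@np.array(d['T_tool_cam']); C=W[:3,3];Rw=W[:3,:3]
    else:
        R=cv2.Rodrigues(np.array(d['rvec'],float))[0]; Rw=R.T; C=-R.T@np.array(d['tvec'],float).ravel()
    np.savez('pics/'+f+'.npz',K=K,C=C,R=Rw)
    return d['frame']
def ray(f,u,v):
    z=np.load('pics/'+f+'.npz'); d=z['R']@np.linalg.inv(z['K'])@[u,v,1]; return z['C'],d
def onz(f,u,v,h):
    C,d=ray(f,u,v); return C+d*(h-C[2])/d[2]
def proj(f,p):
    z=np.load('pics/'+f+'.npz'); q=z['K']@(z['R'].T@(np.array(p)-z['C'])); return q[:2]/q[2]
def tri(f1,p1,f2,p2):
    A=[];b=[]
    for f,p in((f1,p1),(f2,p2)):
        C,d=ray(f,*p); d/=np.linalg.norm(d); P=np.eye(3)-np.outer(d,d);A.append(P);b.append(P@C)
    return np.linalg.solve(A[0]+A[1],b[0]+b[1])
E
python3 - <<'E'
from h import *
print(arm.observe())
for n in('side','top','wrist'): snap(n,n+'0.png')
E
```

```text
pics
{'clock': 0.0, 'joints': array([ 1.0024216 ,  0.43519945,  0.02495167,  1.5741286 , -0.01162498,
        1.13399091, -0.07507527]), 'dq': array([-0.000465  , -0.00059428, -0.00113783,  0.00187257,  0.00026824,
       -0.00056722, -0.0023798 ]), 'joint_efforts': array([ 2.22866795e-03, -6.67850661e+01,  9.86229032e-01, -3.14456749e+01,
       -6.03109784e-02,  4.27718216e-02,  2.29031002e-04]), 'position': array([ 0.28042598, -0.55796661,  0.22594715]), 'ee_rot': array([-3.05532728e+00, -7.24637233e-01,  7.41861087e-04]), 'force': array([ 0.51976942,  0.03167859, -0.81839313]), 'ft_torque': array([-0.01352414,  0.00883992,  0.0246372 ]), 'width': 1.0000361449076642}
```

View pics/side0.png

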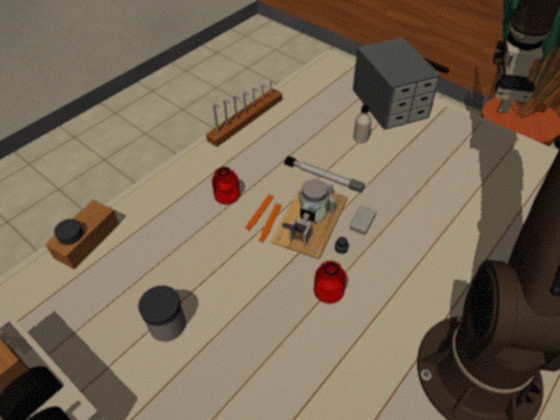

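View pics/top0.png

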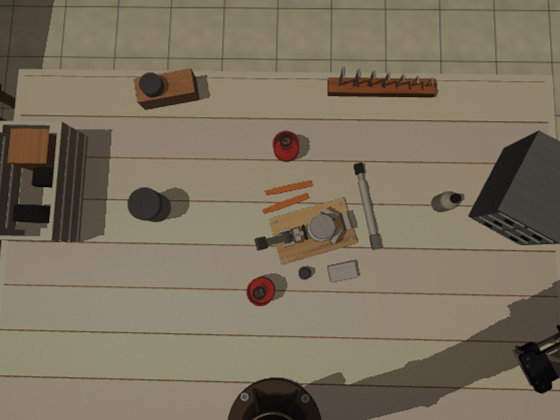

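View pics/wrist0.png

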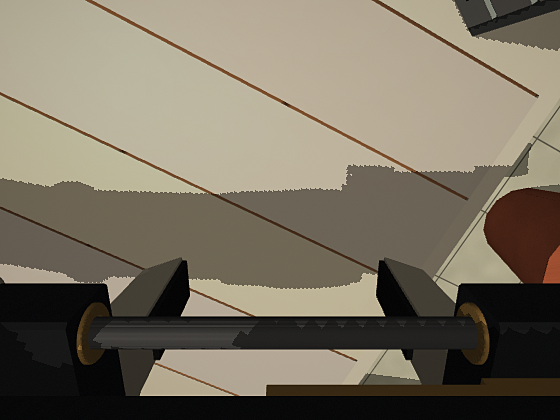

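The side view shows the jar near (315,200) and its lever near (298,232). In the top view the jar is near (323,226) and the paddle near (261,243). Tyre levers lie beside the clamp, and there are red decoys at (286,146) and (261,291). I'll zoom in.

```bash
python3 - <<'E'
from h import *
t=cv2.imread('pics/top0.png');s=cv2.imread('pics/side0.png')
cv2.imwrite('pics/topz.png',cv2.resize(t[180:300,230:390],None,fx=5,fy=5,interpolation=cv2.INTER_CUBIC))
cv2.imwrite('pics/sidez.png',cv2.resize(s[150:270,235:395],None,fx=5,fy=5,interpolation=cv2.INTER_CUBIC))
# plate mask, wood colour
for p in [(285,255),(340,205),(330,255)]: print(t[p[1],p[0]], cv2.cvtColor(t,cv2.COLOR_BGR2HSV)[p[1],p[0]])
print(np.load('pics/top0.png.npz')['C'],np.load('pics/side0.png.npz')['C'])
E
```

```text
[ 64  99 130] [ 16 129 130]
[ 82 100 118] [ 15  78 118]
[111 130 142] [ 18  56 142]
[ 0.44874453 -0.03747836  1.091835  ] [0.04287296 0.54818215 0.98896075]
```

View pics/topz.png

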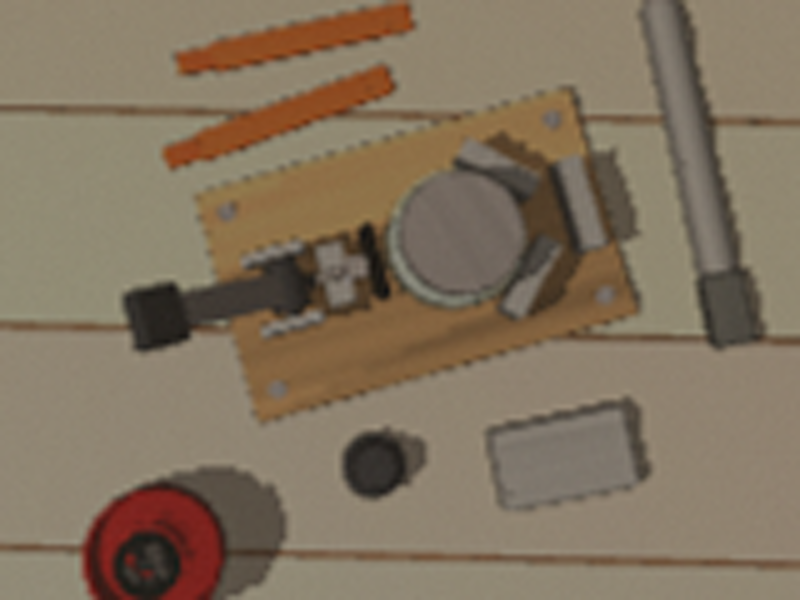

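View pics/sidez.png

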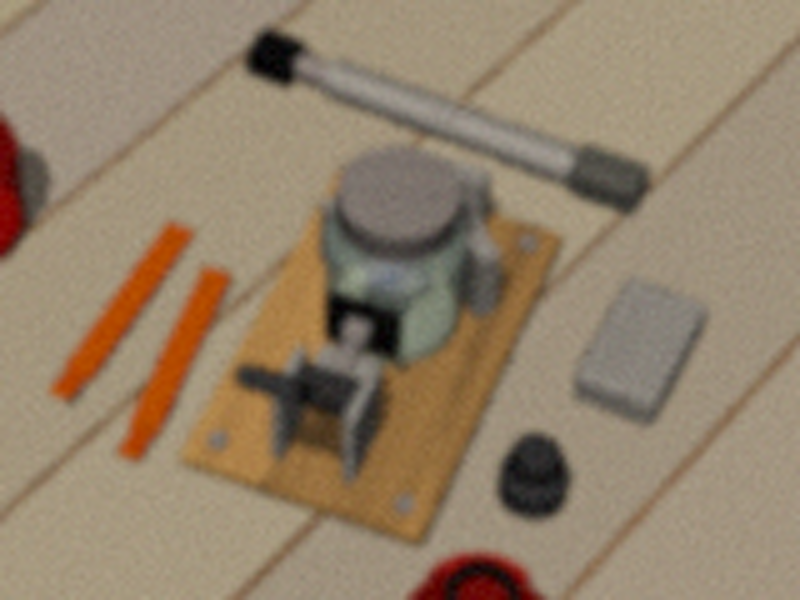

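```bash
python3 - <<'E'
from h import *
f='top0.png'
g=lambda x,y,h:onz(f,(x+.5)/5-.5+230,(y+.5)/5-.5+180,h)
c=[g(*p,.01) for p in [(198,193),(575,88),(638,308),(260,420)]]
for p in c: print(p)
print([np.linalg.norm(c[i]-c[(i+1)%4]) for i in range(4)])
m=np.mean(c,0);print('centre',m)
yd=(c[0]+c[3]-c[1]-c[2])/2; yd/=np.linalg.norm(yd); print('stand y dir',yd,'yaw',np.degrees(np.arctan2(-yd[0],yd[1])))
xd=np.array([yd[1],-yd[0],0])
lid=g(462,233,.105); print('lid',lid, 'rel plate', (lid-m)@yd,(lid-m)@xd)
pad=g(157,315,.138);print('paddle',pad,'from lid',(pad-lid)@yd,(pad-lid)@xd)
print('tools',g(374,463,.034),g(560,455,.022),g(150,565,.09),g(280,115,.01))
for n,q in (('tin',(146,203,.1)),('red',(286,142,.1))): print(n,onz(f,*q))
s=arm.observe();R=cv2.Rodrigues(s['ee_rot'])[0];print(R)
E
```

```text
[0.54417875 0.02609184 0.01      ]
[ 0.60595105 -0.17952797  0.01      ]
[ 0.48622116 -0.21396779  0.01      ]
[ 0.42184022 -0.01049729  0.01      ]
[np.float64(0.21469820935928155), np.float64(0.12458470760530693), np.float64(0.2134130924824228), np.float64(0.12769290587574597)]
centre [ 0.5145478 -0.0944753  0.01     ]
stand y dir [-0.2946818   0.95559544  0.        ] yaw 17.13845747139471
lid [ 0.51835271 -0.11128411  0.105     ] rel plate -0.017183661702760242 -0.001317294171985938
paddle [0.47383456 0.03676224 0.138     ] from lid 0.15459110768600734 0.001085227836614517
tools [ 0.40129019 -0.0715642   0.034     ] [ 0.40706304 -0.1706612   0.022     ] [0.35140599 0.04057493 0.09      ] [ 0.58803822 -0.01791189  0.01      ]
tin [0.56893257 0.33414438 0.1       ]
red [ 0.73309022 -0.01737266  0.1       ]
[[ 8.93503584e-01  4.49055546e-01 -6.79748741e-04]
 [ 4.49056034e-01 -8.93503027e-01  1.00944657e-03]
 [-1.54059979e-04 -1.20718940e-03 -9.99999259e-01]]
```

```bash
python3 -m inch '[[[1,30,-30,0,0],[1,30,-30,0,0],[1,34,-34,0,0],[1,34,-34,0,0],[1,34,-34,0,0],[1,34,-34,0,0],[1,34,-34,0,0],[1,34,-34,0,0],[1,34,-34,0,0],[1,34,-34,0,0],[1,34,-34,0,0],[1,34,-34,0,0]]]' 40
python3 - <<'E'
from h import *
s=arm.observe();print(s['joints'])
snap('side','side1.png');snap('top','top1.png')
E
```

```text
clock: 1.35
position: [0.4611, -0.0088, 0.2231]
ee_rot: [3.06, 0.703, -0.005]
force: [1.1, -0.7, -0.1]
width: 0.019
[ 0.18239955  0.19811016 -0.3272347   1.93599754  0.07629002  1.02204178
 -1.2981004 ]
```

```bash
python3 -m inch '[[[1,15,-17,0,0],[1,15,-17,0,0],[1,0,0,0,8.5],[1,0,0,20,0],[1,0,0,20,0],[1,0,0,10,0],[1,0,0,0,0]]]' 
python3 - <<'E'
from h import *
s=arm.observe();p=s['position'];R=cv2.Rodrigues(s['ee_rot'])[0];print(p,R[:,:2].T)
d=np.array([.4734,.0344,0])-p;print(R.T@d*1000)
f=snap('side','side2.png');t=snap('top','top2.png')
a=cv2.resize(f[100:280,200:440],(800,600));b=cv2.resize(t[150:300,200:400],(800,600))
cv2.imwrite('pics/s2z.png',a);cv2.imwrite('pics/t2z.png',b)
E
```

```text
clock: 2.15
position: [0.4739, 0.0417, 0.1712]
ee_rot: [-3.103, -0.486, 0.004]
force: [-0.1, 0.3, 0.3]
width: 0.004
[0.47392381 0.04173717 0.17124736] [[ 0.95213449  0.30567032 -0.00235828]
 [ 0.30566804 -0.95213728 -0.00128298]]
[ -2.3376426    7.04559073 171.24445371]
```

View pics/s2z.png

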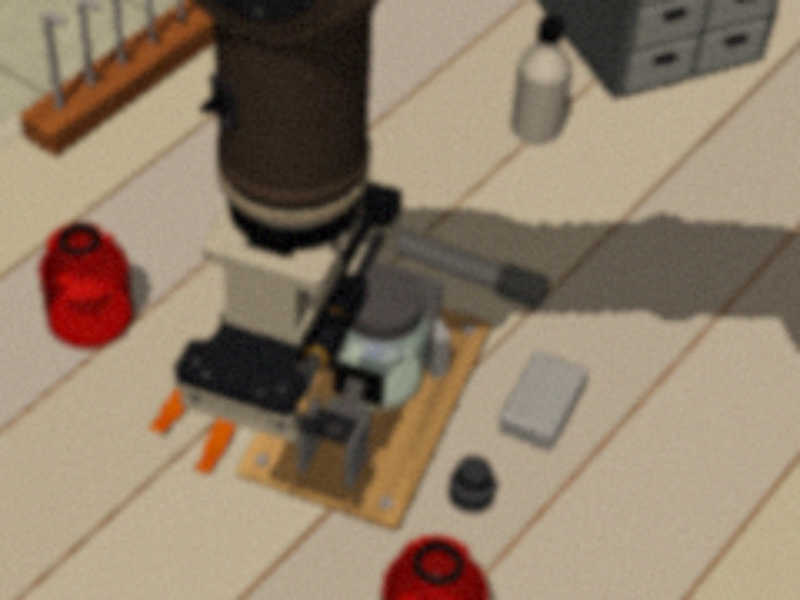

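View pics/t2z.png

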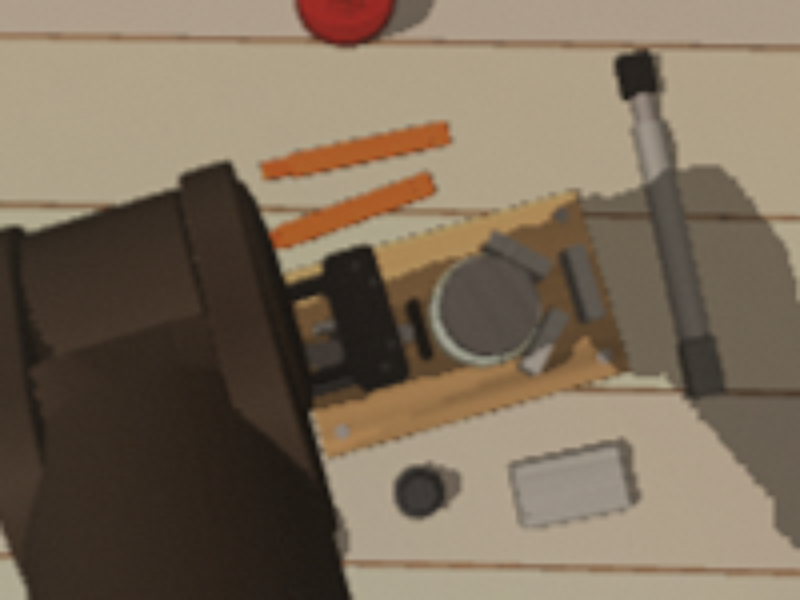

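The top view shows the gripper aligned with the clamp at about (300–400, 250–390), with its body clear of the lid. Side view: the closed tips are above the lever. I'll fix the offset and press.

```bash
python3 -m inch '[[[1,-2,5,0,0],[1,0,0,10,0],[1,0,0,12,0],[1,0,0,12,0],[1,0,0,12,0],[1,0,0,12,0]]]'; python3 -m inch '[[[1,0,0,10,0],[1,0,0,10,0]]]';python3 -c "
from h import *
s=arm.observe();print(s['position'],s['force'])"
```

```text
clock: 2.85
position: [0.478, 0.0355, 0.1144]
ee_rot: [3.104, 0.483, 0.014]
force: [-0.2, -0.9, 5.7]
width: 0.007
clock: 3.05
position: [0.479, 0.0355, 0.0931]
ee_rot: [3.104, 0.483, 0.016]
force: [-0.6, 0.3, 11.2]
width: 0.002
[0.47904204 0.03553462 0.0930723 ] [-0.62172889  0.28219996 11.2271616 ]
```

```bash
python3 -m inch '[[[1,-3,0,10,0],[1,-3,0,8,0]]]'; python3 -m inch '[[[1,0,0,8,0],[1,0,0,6,0]]]'; python3 -m inch '[[[1,0,0,4,0],[1,0,0,3,0]]]'
```

```text
clock: 3.25
position: [0.4764, 0.0354, 0.0746]
ee_rot: [-3.103, -0.483, -0.026]
force: [1.1, 1.2, 5.8]
width: 0.003
clock: 3.45
position: [0.4764, 0.0358, 0.0591]
ee_rot: [-3.102, -0.484, -0.026]
force: [0.2, 0.1, 0.0]
width: 0.003
clock: 3.65
position: [0.4763, 0.0358, 0.052]
ee_rot: [-3.103, -0.484, -0.024]
force: [-16.8, -2.4, 71.3]
width: 0.003
```

```bash
python3 -m inch '[[[1,0,0,-5,0],[1,0,0,-15,0],[0,0,0,-30,0],[0,0,0,-40,0],[0,0,0,-40,0],[0,0,0,0,0],[0,0,0,0,0]]]' 45
python3 - <<'E'
from h import *
f=snap('side','side3.png');t=snap('top','top3.png')
a=cv2.resize(f[150:270,235:395],(800,600),interpolation=2);b=cv2.resize(t[180:300,230:390],(800,600),interpolation=2)
cv2.imwrite('pics/s3z.png',a);cv2.imwrite('pics/t3z.png',b)
s=arm.observe();print(s['joints'],s['force'],s['ft_torque'])
E
```

```text
clock: 4.35
position: [0.4734, 0.0348, 0.1854]
ee_rot: [-3.103, -0.484, -0.02]
force: [-0.2, -1.0, -0.9]
width: 0.388
[ 0.09363495  0.25508281 -0.33612166  1.97130647  0.10441468  0.9198323
 -1.55593319] [-0.62103662  0.10396982 -0.70009509] [-0.02427213  0.02628771  0.01156672]
```

View pics/s3z.png

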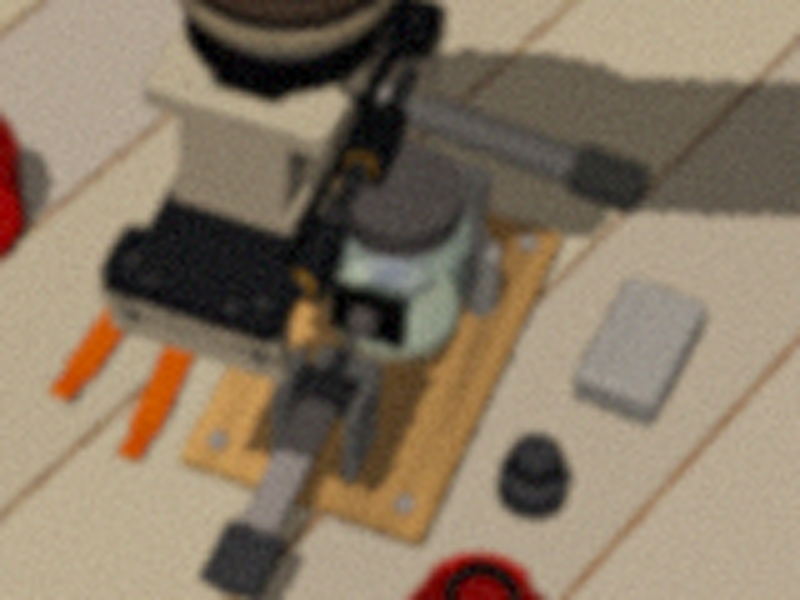

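View pics/t3z.png

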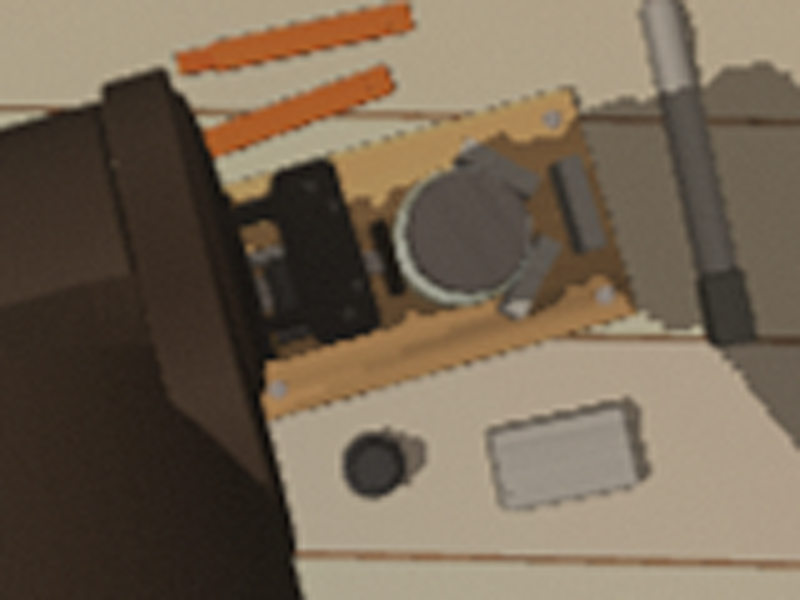

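The side view confirms that the lever is down: the paddle is now low and outward at zoom (245,555). In the top view the lid centre has moved to about zoom (468,232), so the jar is in the V.

```bash
python3 - <<'E'
from h import *
lid=onz('top3.png',(468.5)/5-.5+230,(232.5)/5-.5+180,.105)
s=arm.observe();p=s['position'];R=cv2.Rodrigues(s['ee_rot'])[0]
print(lid,R.T@(lid-p)*1000,R[:,2])
E
```

```text
[ 0.5189081  -0.11425631  0.105     ] [ -2.86054972 155.94693596  79.7871535 ] [ 0.01129099  0.002989   -0.99993179]
```

```bash
python3 -m inch '[[[0,0,40,0,0],[0,0,40,0,0],[0,0,40,0,0],[0,0,20,0,0],[0,0,8,0,0],[0,0,0,0,0]]]'
python3 - <<'E'
from h import *
lid=np.array([.5189,-.1143,.105])
s=arm.observe();p=s['position'];R=cv2.Rodrigues(s['ee_rot'])[0]
print(p,R.T@(lid-p)*1000,R[:,2])
snap('wrist','w4.png');snap('side','side4.png');print(proj('w4.png',lid),proj('side4.png',lid))
E
```

```text
clock: 5.05
position: [0.5162, -0.1091, 0.1763]
ee_rot: [-3.098, -0.491, 0.001]
force: [0.3, 0.8, -0.0]
width: 0.978
[ 0.51618717 -0.10911887  0.17634606] [ 0.95843413  6.11961973 71.31686574] [-0.00127438  0.00479755 -0.99998768]
[292.82709122 225.00758368] [315.36168843 187.66266059]
```

View pics/w4.png

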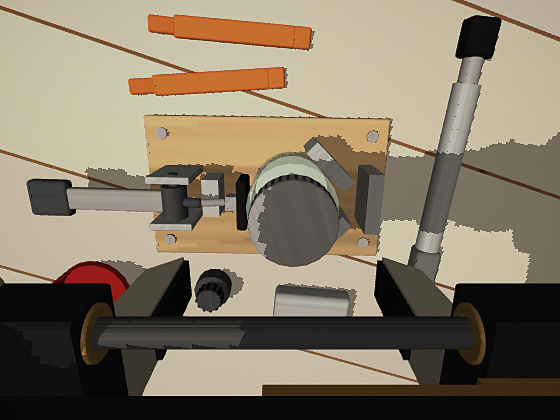

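View pics/side4.png

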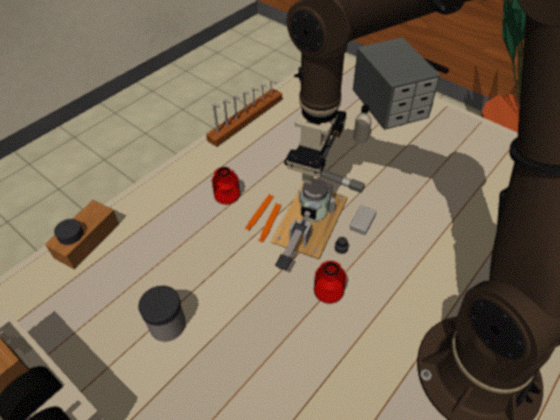

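The wrist view shows the lid's top centred at about (293,222), against a prediction of (293,225). The fingers straddle it symmetrically, and the lever is latched on the left.

```bash
python3 - <<'E'
from h import *
lid=onz('w4.png',293,221.5,.105);print(lid)
lid=(lid+[.5189,-.1143,.105])/2
s=arm.observe();p=s['position'];R=cv2.Rodrigues(s['ee_rot'])[0]
print(R.T@(lid-p)*1000)
E
python3 -m inch '[[[0,2,6,30,0],[0,0,0,20,0],[0,0,0,15,0],[0,0,0,0,0]]]'
python3 - <<'E'
from h import *
s=arm.observe();p=s['position'];R=cv2.Rodrigues(s['ee_rot'])[0]
print(R.T@(np.array([.52,-.1145,.084])-p)*1000,R[:,2])
E
```

```text
[ 0.52129802 -0.11362124  0.105     ]
[ 1.71002351  8.0807771  71.71032318]
clock: 5.55
position: [0.5198, -0.1044, 0.1105]
ee_rot: [-3.092, -0.509, -0.003]
force: [-0.1, -0.2, 0.1]
width: 1.0
[-3.09831759  9.83161621 26.42000803] [ 6.86441313e-04  7.92167164e-03 -9.99968387e-01]
```

```bash
python3 -m inch '[[[0,-3,9,10,0],[0,0,0,8,0],[0,0,0,0,0]]]'
python3 - <<'E'
from h import *
s=arm.observe();p=s['position'];R=cv2.Rodrigues(s['ee_rot'])[0]
print(R.T@(np.array([.52,-.1145,.084])-p)*1000,R[:,2],s['force'])
E
```

```text
clock: 5.85
position: [0.5205, -0.112, 0.0926]
ee_rot: [-3.091, -0.515, -0.006]
force: [-0.3, -1.0, 0.2]
width: 1.005
[-1.3081173   2.28266678  8.60751693] [ 0.00240271  0.00842995 -0.99996158] [-0.2853474  -0.970013    0.21137994]
```

```bash
python3 -m inch '[[[0,-1,2,4,0],[0,0,0,3,0],[0,0,0,0,0]]]'
python3 - <<'E'
from h import *
s=arm.observe();p=s['position'];R=cv2.Rodrigues(s['ee_rot'])[0]
print(R.T@(np.array([.52,-.1145,.084])-p)*1000,R[:,2],s['force'])
E
```

```text
clock: 6.15
position: [0.5208, -0.1145, 0.086]
ee_rot: [-3.092, -0.514, -0.008]
force: [-0.5, 0.8, -0.9]
width: 1.004
[-0.75480315 -0.21890863  1.95828047] [ 0.00398243  0.00817064 -0.99995869] [-0.45112769  0.79449929 -0.86415563]
```

```bash
python3 -m inch '[[[1,0,0,0,0],[1,0,0,0,0],[1,0,0,0,0],[1,0,0,0,0],[1,0,0,0,0],[1,0,0,0,0],[1,0,0,0,0]]]' 48
python3 - <<'E'
from h import *
s=arm.observe();p=s['position'];R=cv2.Rodrigues(s['ee_rot'])[0]
print(p,R[:,2],s['force'],s['ft_torque'],s['width']*92,s['joints'])
E
```

```text
clock: 6.85
position: [0.5213, -0.1146, 0.0866]
ee_rot: [-3.092, -0.514, -0.01]
force: [-0.0, -0.3, -0.1]
width: 0.671
[ 0.52125187 -0.11457582  0.08657351] [ 0.00513894  0.0078726  -0.99995581] [-0.0056226  -0.29526939 -0.10106883] [-0.01220768 -0.02986399  0.02999355] 61.77205705135371 [ 0.30311977  0.46543901 -0.24236467  1.93973479  0.14659817  0.749117
 -1.26275873]
```

```bash
cat > st.py <<'E'
from h import *
s=arm.observe();R=cv2.Rodrigues(s['ee_rot'])[0]
print('z',round(s['position'][2]*1000,2),'xy',s['position'][:2].round(4),'yaw',round(np.degrees(np.arctan2(R[1,0],R[0,0])),1),'tilt',R[:2,2].round(4),'F',s['force'].round(1),'T',s['ft_torque'].round(2),'w',round(s['width']*92,2),'j7',s['joints'][6].round(2))
E
python3 -m inch '[[[1,0,0,0,-4],[1,0,0,0,-4]]]' >/dev/null; python3 st.py;python3 -m inch '[[[1,0,0,0,-6],[1,0,0,0,-6]]]'>/dev/null;python3 st.py
```

```text
z 86.72 xy [ 0.5213 -0.1144] yaw 27.0 tilt [0.0051 0.0081] F [-0.8 -0.8  2.9] T [ 0.12  0.24 -0.32] w 61.64 j7 -1.14
z 86.91 xy [ 0.5211 -0.1144] yaw 39.3 tilt [0.0048 0.0082] F [-0.2 -0.4  0.6] T [ 0.06  0.28 -0.35] w 61.71 j7 -0.96
```

```bash
for i in 1 ; do python3 -m inch '[[[1,0,0,0,-8],[1,0,0,-0.2,-8],[1,0,0,0,-8]]]' >/dev/null; python3 st.py; python3 -m inch '[[[1,0,0,-0.2,-8],[1,0,0,0,-8],[1,0,0,-0.2,-8]]]' >/dev/null; python3 st.py; done
python3 - <<'E'
from h import *
snap('wrist','w5.png');t=snap('top','top5.png');cv2.imwrite('pics/t5z.png',cv2.resize(t[180:300,230:390],(800,600),interpolation=2))
E
```

```text
z 87.35 xy [ 0.5204 -0.1151] yaw 64.1 tilt [0.0036 0.0076] F [-0.9 -2.4  2.3] T [-0.58  0.52 -0.34] w 61.58 j7 -0.6
z 87.95 xy [ 0.5205 -0.1156] yaw 88.9 tilt [0.0037 0.008 ] F [ 1.5  1.8 -4.7] T [ 0.3  -0.07 -0.58] w 61.46 j7 -0.24
```

View pics/w5.png

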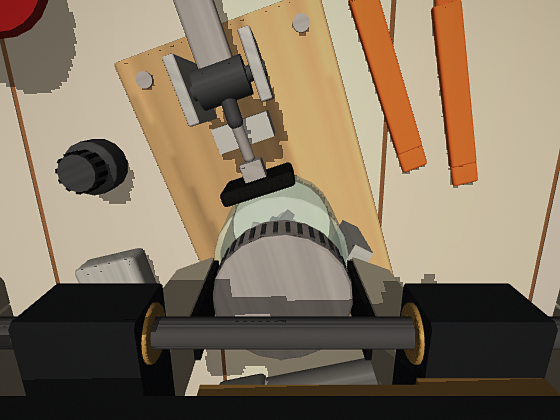

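The wrist view shows the lid gripped squarely, with its rim at (220–350, 225–355). The jar sits in the clamp and the neighbours haven't moved. It has turned 70° so far and release should come at about 95–126°, so I'm going in smaller steps.

```bash
python3 -m inch '[[[1,0,0,0,-8],[1,0,0,-0.2,-8]]]' >/dev/null; python3 st.py; python3 -m inch '[[[1,0,0,0,-6]]]' >/dev/null; python3 st.py
```

```text
z 88.32 xy [ 0.5206 -0.1153] yaw 104.5 tilt [0.0037 0.0084] F [ 1.9  1.6 -5.8] T [ 0.18 -0.19 -0.58] w 61.71 j7 -0.01
z 88.3 xy [ 0.5206 -0.1151] yaw 110.5 tilt [0.0037 0.0088] F [1.3 1.5 0. ] T [ 0.19  0.06 -0.43] w 61.69 j7 0.08
```

```bash
python3 -m inch '[[[1,0,0,0,-5]]]' >/dev/null; python3 st.py
```

```text
z 88.34 xy [ 0.5207 -0.115 ] yaw 115.4 tilt [0.0037 0.009 ] F [0.2 1.3 2.9] T [ 0.16  0.19 -0.25] w 61.91 j7 0.15
```

```bash
python3 -m inch '[[[1,0,0,0,-5]]]' >/dev/null; python3 st.py
```

```text
z 88.58 xy [ 0.5208 -0.115 ] yaw 120.3 tilt [0.0038 0.009 ] F [ 0.5  1.7 -1. ] T [ 0.1   0.13 -0.42] w 61.42 j7 0.22
```

```bash
python3 -m inch '[[[1,0,0,0,-5]]]' >/dev/null; python3 st.py
```

```text
z 88.59 xy [ 0.5207 -0.1148] yaw 125.2 tilt [0.0034 0.0092] F [ 1.2  1.7 -0.6] T [ 0.25  0.07 -0.42] w 61.61 j7 0.29
```

```bash
python3 -m inch '[[[1,0,0,-0.1,-5]]]' >/dev/null; python3 st.py
```

```text
z 88.65 xy [ 0.5206 -0.1147] yaw 130.1 tilt [0.0031 0.0094] F [ 1.   1.8 -1.9] T [ 0.1  -0.07 -0.4 ] w 61.56 j7 0.37
```

```bash
python3 -m inch '[[[1,0,0,-0.1,-5]]]' >/dev/null; python3 st.py
```

```text
z 88.78 xy [ 0.5206 -0.1146] yaw 135.0 tilt [0.003  0.0094] F [ 1.6  0.5 -0.1] T [-0.04 -0.02 -0.42] w 61.76 j7 0.44
```

```bash
python3 -m inch '[[[1,0,0,-0.1,-4]]]' >/dev/null; python3 st.py
```

```text
z 89.0 xy [ 0.5206 -0.1146] yaw 138.9 tilt [0.0029 0.0093] F [-1.5  0.7  6.3] T [ 0.1   0.29 -0.07] w 62.0 j7 0.49
```

Torque has collapsed to -0.07 N m and there is an upward push of 6 N after 120° of turning, so the thread looks released. I'll check by holding still for a moment.

```bash
python3 -m inch '[[[1,0,0,0,0],[1,0,0,0,0]]]' >/dev/null; python3 st.py; python3 -m inch '[[[1,0,0,-0.5,-1]]]' >/dev/null; python3 st.py
```

```text
z 89.1 xy [ 0.5199 -0.1143] yaw 138.6 tilt [0.0013 0.0091] F [-0.5  1.   2.1] T [-0.03  0.43  0.13] w 62.08 j7 0.49
z 89.48 xy [ 0.5198 -0.1143] yaw 139.5 tilt [0.0011 0.0088] F [ 2.7  0.2 -3.7] T [-0.12 -0.13 -0.14] w 61.44 j7 0.5
```

```bash
python3 -m inch '[[[1,0,0,-0.7,0],[1,0,0,0,0]]]' >/dev/null; python3 st.py; python3 -m inch '[[[1,0,0,-0.7,0],[1,0,0,0,0]]]' >/dev/null; python3 st.py
```

```text
z 89.55 xy [ 0.5196 -0.1143] yaw 139.4 tilt [0.0006 0.009 ] F [ 2.   1.6 -1.7] T [-0.09 -0.    0.17] w 61.34 j7 0.5
z 89.73 xy [ 0.5195 -0.1144] yaw 139.4 tilt [0.0002 0.0092] F [ 1.   1.4 -2.7] T [-0.11 -0.11  0.16] w 61.45 j7 0.5
```

```bash
python3 -m inch '[[[1,0,0,0,-3]]]' >/dev/null; python3 st.py; python3 -m inch '[[[1,0,0,0,-3]]]' >/dev/null; python3 st.py
```

```text
z 90.36 xy [ 0.5198 -0.1143] yaw 142.4 tilt [0.0007 0.0089] F [-3.9  0.5 12.1] T [0.16 0.75 0.01] w 61.31 j7 0.54
z 91.38 xy [ 0.5202 -0.1143] yaw 145.4 tilt [0.0014 0.0083] F [-1.4  1.   4.6] T [ 0.1   0.33 -0.01] w 61.4 j7 0.59
```

Clear release: torque is zero and the lid sprang up about 1.7 mm. I'll stop turning and lift straight up.

```bash
python3 -m inch '[[[1,0,0,-1.5,0],[1,0,0,-1.5,0]]]' >/dev/null; python3 st.py; python3 -m inch '[[[1,0,0,-3,0],[1,0,0,-3,0]]]' >/dev/null; python3 st.py
```

```text
z 95.0 xy [ 0.5201 -0.1144] yaw 145.4 tilt [0.0015 0.0082] F [-0.   0.9 -0.4] T [ 0.11 -0.05  0.02] w 61.89 j7 0.59
z 101.55 xy [ 0.5203 -0.1148] yaw 145.2 tilt [0.002 0.008] F [-0.1 -0.6 -0.7] T [ 0.04 -0.1  -0.01] w 61.46 j7 0.6
```

```bash
python3 -m inch '[[[1,0,0,-5,0],[1,0,0,-6,0],[1,0,0,-6,0],[1,0,0,-5,0],[1,0,0,0,0],[1,0,0,0,0],[1,0,0,0,0],[1,0,0,0,0]]]' >/dev/null; python3 st.py
python3 - <<'E'
from h import *
t=snap('top','top6.png');f=snap('side','side6.png');snap('wrist','w6.png')
cv2.imwrite('pics/s6z.png',cv2.resize(f[150:270,235:395],(800,600),interpolation=2))
E
```

```text
z 126.47 xy [ 0.5209 -0.1153] yaw 145.1 tilt [0.0037 0.0073] F [ 0.3  0.5 -0.1] T [ 0.06 -0.1  -0.02] w 61.68 j7 0.63
```

View pics/s6z.png

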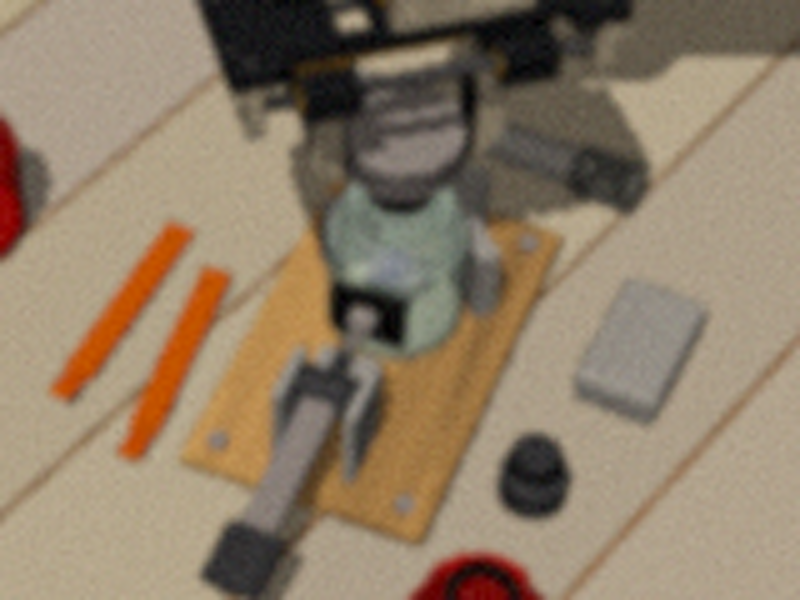

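View pics/w6.png

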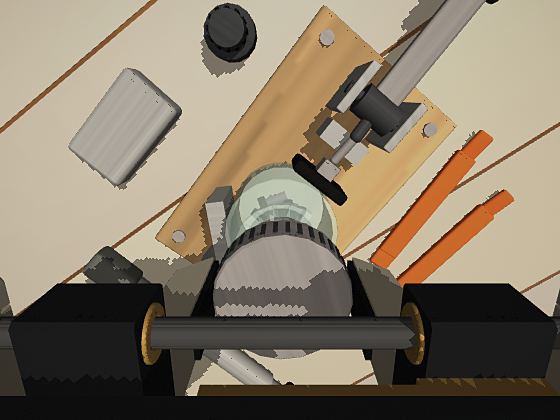

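The side view shows the lid held about 2 cm above the jar's dark mouth (zoom (410,195)). The lever is still latched at (245,555) and the neighbours haven't moved. The wrist view shows the lid level and centred, at (283,290). I'm handing in.

```bash
python3 -c "
from h import *
print(workorder.sign_off(), arm.observe()['clock'])"; python3 st.py
```

```text
the job is handed in; nothing more can be done
the job is handed in; nothing more can be done
the job is handed in; nothing more can be done
```

The jar is clamped and its lid is off, held level above the mouth, and the job is handed in. Sign-off gives no verdict, so this rests on my own checks.

- **Clamp:** I pressed the lever to its stop, then let go. It stayed down in the later pictures, and the jar moved into the V. The press briefly peaked at 71 N, below the 120 N limit.
- **Unscrewing:** I unscrewed the lid in one grasp, about 126° anticlockwise. At about 120° the torque dropped, but two small test lifts there hardly moved the lid. I turned about 6° more until the torque read zero and the lid sprang up about 1.7 mm, then lifted it straight up.
- **Last readings:**
  - The lid's lower edge is an estimated 114 mm above the jar's underside, or about 24 mm above the rim.
  - The tool had moved about 1 mm sideways since the grasp and tilts less than 0.01 rad.
  - The opening is 61.7 mm, so the lid is still held, and the outside force is close to zero.
- **Surroundings:** The lever was still latched in the last pictures, and no bystander in view had visibly moved. I did not measure their positions.

I did not measure the lid's angle to the jar directly; I inferred it from where the thread let go. Some sideways and downward moves were off by up to about 10 mm while the arm was moving, and I corrected them before the press and the grasp.

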